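Hold the sample mill's bayonet lid at the pulse mark

ROBOT

A 7-joint arm with a two-finger parallel gripper is mounted at the origin on the work surface. World frame = base frame: x ahead of the robot, y to its left, z up, the work surface at z = 0. Lengths are in m, angles in rad, forces in N, time in s.
With the tool pointing down it reaches from about 0.4 to 0.875 m from the base axis. Payload 19.3 kg.
Tool frame: the origin (TCP) lies on the centre line of the jaws, within the pads' length; the fingertips stand 8 mm ahead of it and the grasp point (between the pads) lies 11 mm behind it; z points along the fingers, y is the line along which they close (so a half turn about z gives the same grasp; the last joint's range is limited). The gripper opens to 85 mm and grips with 20 to 120 N. Pads are 22 mm wide; open, the fingers measure 114 mm over their backs; the gripper's body (76 mm by 85 mm) begins 54 mm behind the grasp point. The pads swing forward as they close: fully open they stand 13 mm farther back than shut.
Start: joints at [1.09, 0.521, -0.036, 1.599, 0.021, 1.021, -0.113], TCP at [0.25, -0.573, 0.239] pointing down, gripper open.
Joint ranges: [-2.91, 2.91], [-0.3, 2.13], [-1.5, 1.42], [0.17, 2.43], [-1.26, 4.41], [0.16, 1.93], [-2.52, 2.52]. Speed limits (rad/s): [1.89, 1.89, 2.39, 2.39, 3.01, 3.01, 3.01].

INTERFACE

Orientations are given as a 3x3 rotation matrix whose columns are the frame's x, y, z axes.
In Python, from plant import bot gives the robot as it stands.
- The arm moves only by the tool jog_arm, never from a script. Its argument "moves" is a list of rows, each a list of 3 entries, a list of its own where there are three numbers: the shift along the tool's x, y, z scaled (see below), then the turn, a rotation vector about the tool's x, y, z scaled (see below), then the opening, from 0 (shut) to 1 (fully open). A call has 1 to 8 rows; each row shifts and turns the commanded pose from where the row before left it, along the tool's axes as they then stand; what a row does not reach is not made up. The controller multiplies each number of a shift by 3 cm and each number of a turn by pi/4 rad. A row lasts 1/8 s, in which the tool goes at most 62.5 mm and 10.7 degrees, less where a joint would pass 70% of its speed; a pose out of reach is approached as far as the arm can. A call with a number of a shift or a turn outside -1 to 1 is refused whole. A call with a gripper value outside its range is refused whole. The fingers move at their own pace and stop on an object; the grip force is fixed at half the most. Time passes only in rows, so rows that do not move let the fingers close. It gives the time, the measured TCP pose, the force, the opening and the grip force at its end, in the units of the state.
- bot.read_state(): the state, without advancing time (a new reading comes with each control period).
- bot.read_camera(name): name is "scene" or "top" or "wrist"; returns the picture (384x512x3 uint8, red, green, blue); there is no depth.
- bot.calibration(name): a dict with "K" (3x3 intrinsics, pixels), "k1" (the pictures are not rectified: a ray, as slopes to the right and down, at radius r is drawn at 1 + k1 r^2 times it, then the intrinsics apply), "camera_from_world" (4x4, takes a point from world to camera coordinates). Camera axes: x right, y down, z forward; pixel columns grow to the right and rows downward; lengths in m; the calibration is good to about 2 mm. A picture is of the moment at which its call begins: read the wrist's pose just before it. calibration takes no time and is no camera call; for the wrist camera it gives the pose at the moment of the call.
- bot.job_done(): hands the job in; it is judged then, once.
Trained networks look in the newest picture that a camera, given by its name, has taken for a name from the list of things; names that differ only in an ending like _2 or _b are one class to them, and where a whole thing is asked for, a point or a joint stands for the part that bears it (a point fixed in the world has none). Each returns a list of dicts, best first, with "p" (0 to 1); they miss things now and then, are a little off and sometimes report something else, mostly with a low value. They report only what shows in the picture. A call takes as long as a camera call. They do not tell look-alikes from the thing itself.
- bot.spot_in(camera, label): "location" ([x, y, z] in m, in the coordinates of the camera as it stood for that picture, good to about 4 mm: the middle of the surface that is visible of it).
- bot.tip_of(camera, label): "location" ([x, y, z] in m, in the coordinates of the camera as it stood for that picture, good to about 4 mm: a listed point, or the origin of a listed thing).
The state is a dict: "clock": time; "joint_pos": joint angles; "qd": joint speeds; "effort": joint torques, N m; "tcp_pos": TCP position; "orientation": TCP orientation; "ft_force": force on the tool from outside, world axes, zero at the start; "ft_torque": the same for the moment, N m; "opening": finger opening in m; "gripper_force": force on a finger pad.
Only numpy, scipy, OpenCV 4.12 (cv2) and the standard library are available. Lean on these libraries where they do the work, as an engineer would, in place of code of your own. Each camera call takes 0.05 s, during which the arm holds its last target. There are 200 camera calls.

TASK

Give the sample in the bench mill a pulse grind: pick up the mill's lid by its grip bar, lower it into the mill's mouth with its two lugs going down through the two notches until the flange lies flat on the collar, then twist it clockwise (seen from above) against its return spring to the middle mark, 30 degrees round and half-way to the lock click. Finish while still gripping the lid and holding it steady at that mark: do not turn it on into the lock, do not let go, and leave the other things on the bench where they stand.

Things in the scene. Friction and masses are not known exactly. Their poses are not given: they have to be found in the camera images.
- mill: Laboratory sample mill, stands fast on the bench: pale grey round motor housing 126 mm across, rocker switch on its -x side, bare aluminium bayonet collar on top (outside diameter 108 mm). 165 mm high in all. Origin: centre of its underside, z up.
- mill_mouth (a point): Centre of the mill's round mouth, level with the collar's flat top, 165 mm above the bench; axes as the mill's. The mouth is 76 mm across inside a ledge 7 mm thick; under the ledge a groove runs out to 47 mm from the axis.
- notch (a point): Middle of one of the two notches in the ledge, at its top face, 42.5 mm from the mouth's axis on the mill's +x side. Each notch is 22 mm wide and reaches out to 47 mm from the axis. The other is its twin on the -x side, so a half turn of the lid makes no difference.
- pulse_mark (a point): Top of the middle of three small dark ribs on the outside of the collar, 56 mm from the axis. The first rib stands at the notch (open), this one 30 degrees clockwise from above (pulse), the last 60 degrees clockwise (lock). The same three ribs are repeated half a turn round. Look only.
- mill_ring (a joint): Sprung ring hidden in the groove that the lugs push round: 0 at rest, grows in rad as the inserted lid is twisted clockwise. From centred in the notches the lid turns about 0.07 before it drives the ring (lid 30 degrees: ring 0.45). Spring 0.08 N m at the start, 0.14 half-way. From about 44 degrees of lid two sprung catches resist; they click at 60 degrees (ring 0.95).
- lid: The mill's loose lid, grey plastic, 0.15 to 0.31 kg, right side up on the bench. Origin: centre of its underside, z up. Plug 70 mm diameter, 16 mm high; at its foot two lugs at +x and -x, 6 mm high, 16 mm wide, reaching to 43 mm from the axis; flange 100 mm diameter, 16 to 22 mm up, with a small pointer at +x and -x. Seated, the flange lies on the collar, origin 16 mm below the mouth.
- lid_bar (a point): Grip point in the middle of the lid's upright grip bar, 44 mm above the lid's origin. The bar runs straight along the lid's x axis, in line with the lugs and pointers: 64 mm long, 16 mm thick, from the flange's top (22 mm) to 54 mm above the origin.
- reagent_bottle: Bystander: capped glass reagent bottle, 76 mm diameter, 165 mm high, standing; origin at the centre of its foot.
- sample_jar: Bystander: small amber sample jar with white cap, 60 mm diameter, 70 mm high, standing; origin at the centre of its foot.
- brush: Bystander: cleaning brush lying on the bench; its origin is under its middle, handle along its -x.
Not all that is in view belongs to the job. Of the things like the lid, leave any that is orange or red; of the rest the smaller one is meant.

How it is judged:
By the outcome, as a careful person would: the job done as asked, in the order asked, and still so for the second after the job is handed in, while the arm keeps its last pose, push and grip.
It also fails if it takes over 48 s, if anything falls off the work surface, if the arm or the gripper's body presses on something with over 40 N, if the wrist force passes 120 N, or if a joint passes its speed limit or range.

## Working session

There is one attempt and no reset: what is moved stays moved. The work goes in short steps, Python scripts to look and compute and a tool call to move; the robot and the scene stay as the last step left them, time stands still between calls to the robot, and variables do not carry over. Pictures are saved under pics/ and viewed, at most 10 in all, crops included, and the job is handed in when it is done.

Besides the shell and the picture viewer there is one more tool, called as name([rows], argument=value, ...), one row to a line, values as JSON. jog_arm: Moves the arm, as the interface text tells. Its arguments: {"type":"object","properties":{"moves":{"type":"array","items":{"type":"array"}}},"required":["moves"]}

```bash
mkdir -p pics; cat > h.py <<'E'
import numpy as np, cv2
from plant import bot
def w(cam,p):
    T=np.linalg.inv(np.array(bot.calibration(cam)["camera_from_world"])); return T[:3,:3]@np.array(p)+T[:3,3]
def snap(cam,name):
    im=bot.read_camera(cam); cv2.imwrite(f'pics/{name}.png',im[:,:,::-1]); return im
def px(cam,P):
    c=bot.calibration(cam);K=np.array(c["K"]);T=np.array(c["camera_from_world"])
    q=T[:3,:3]@np.array(P)+T[:3,3];s=q[:2]/q[2];s=s*(1+c["k1"]*(s@s));return K[:2,:2]@s+K[:2,2]
def ray(cam,uv,z):
    c=bot.calibration(cam);K=np.array(c["K"]);T=np.linalg.inv(np.array(c["camera_from_world"]))
    s=cv2.undistortPoints(np.array([[uv]],float),K,np.array([c["k1"],0,0,0.]))[0,0]
    d=T[:3,:3]@np.array([s[0],s[1],1]);return T[:3,3]+d*(z-T[2,3])/d[2]
E
python3 - <<'E'
from h import *
np.set_printoptions(precision=4,suppress=True)
a=snap('scene','s1');b=snap('top','t1')
for c in('top','scene'):
  for l in('mill_mouth','notch','pulse_mark','lid','lid_bar','reagent_bottle','sample_jar','brush'):
    for d in bot.tip_of(c,l): print(c,l,round(d['p'],2),w(c,d['location']),px(c,w(c,d['location'])).round())
s=bot.read_state();print(s)
cv2.imwrite('pics/st1.png',cv2.resize(np.hstack([a,b])[:,:,::-1],(800,300)))
E
```

```text
top mill_mouth 0.69 [0.5182 0.1639 0.1666] [179. 189.]
top notch 0.67 [0.5579 0.1838 0.1611] [173. 176.]
top notch 0.3 [ 0.4671 -0.2111 -0.003 ] [302. 207.]
top pulse_mark 0.63 [0.5695 0.16   0.1636] [181. 172.]
top lid 0.85 [ 0.6241 -0.2147  0.0003] [301. 159.]
top lid 0.81 [ 0.4577 -0.032  -0.0005] [247. 211.]
top lid 0.7 [ 0.3199 -0.2265 -0.0043] [307. 251.]
top lid 0.64 [0.5574 0.1816 0.1657] [173. 176.]
top lid_bar 0.94 [ 0.466  -0.2081  0.0433] [302. 206.]
top lid_bar 0.92 [ 0.3228 -0.2261  0.0423] [309. 251.]
top lid_bar 0.74 [ 0.4644 -0.0365  0.0589] [248. 208.]
top lid_bar 0.59 [ 0.6225 -0.2146  0.0571] [303. 157.]
top reagent_bottle 0.71 [ 0.3825 -0.4594 -0.0015] [377. 230.]
top sample_jar 0.71 [0.7224 0.0523 0.0004] [221. 132.]
top brush 0.85 [0.6678 0.3824 0.0015] [123. 150.]
scene mill_mouth 0.59 [0.5199 0.1649 0.1659] [315. 200.]
scene notch 0.71 [0.5564 0.1848 0.166 ] [317. 212.]
scene notch 0.47 [0.519  0.1675 0.0008] [311. 224.]
scene pulse_mark 0.81 [0.5765 0.1667 0.1637] [309. 216.]
scene pulse_mark 0.26 [0.5185 0.1668 0.1642] [316. 200.]
scene lid 0.95 [ 0.4641 -0
[... 486 characters left out ...]
mple_jar 0.56 [0.7211 0.0511 0.0028] [257. 262.]
scene brush 0.82 [ 0.6651  0.3825 -0.0003] [358. 284.]
{'clock': 0.9, 'joint_pos': array([ 1.0898,  0.5214, -0.0363,  1.5995,  0.0212,  1.0211, -0.1128]), 'qd': array([-0.001 , -0.0022, -0.0011,  0.0004,  0.0019, -0.0008,  0.0004]), 'effort': array([  0.0018, -92.6837,   1.9787, -37.025 ,   0.0181,   0.0018,
         0.    ]), 'tcp_pos': array([ 0.2496, -0.573 ,  0.2393]), 'orientation': array([[ 0.9168,  0.3993, -0.    ],
       [ 0.3993, -0.9168, -0.    ],
       [-0.    , -0.    , -1.    ]]), 'ft_force': array([-1.0147, -0.2205,  0.0143]), 'ft_torque': array([ 0.0104, -0.0351,  0.0266]), 'gripper_force': 0.0, 'opening': 0.08531090783228361}
```

View pics/t1.png

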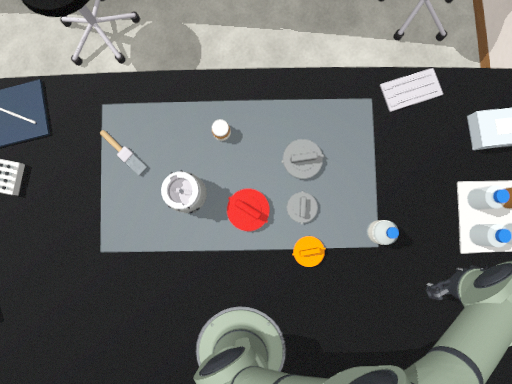

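View pics/s1.png

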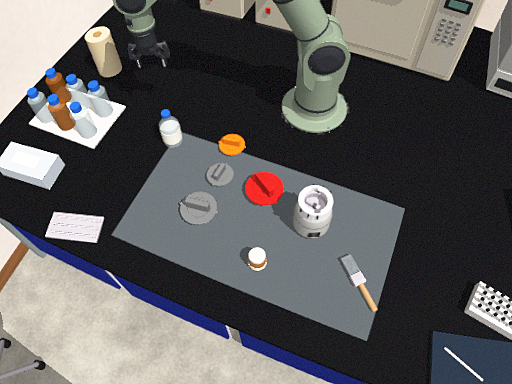

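The mat holds four lids: red, orange, large grey at (303,158) and small grey at (302,207) in the top picture. The small grey one, at about (0.466, -0.209), is the target. The mill is at (0.519, 0.164), with its notch at a yaw of about 28°. I'll move above the lid.

jog_arm([
  [[0.95,-0.7,0],[0,0,0],1],
  [[0.95,-0.7,0],[0,0,0],1],
  [[0.95,-0.7,0],[0,0,0],1],
  [[0.95,-0.7,0],[0,0,0],1],
  [[0.95,-0.7,0],[0,0,0],1],
  [[0.95,-0.7,0],[0,0,0],1],
])

```text
clock: 1.65
tcp_pos: [0.3566, -0.3882, 0.2394]
orientation: [[0.917, 0.399, 0.0], [0.399, -0.917, -0.0], [0.0, 0.0, -1.0]]
ft_force: [1.1, -0.7, 0.5]
opening: 0.0853
gripper_force: 0.0
```

jog_arm([
  [[0.95,-0.7,0],[0,0,0],1],
  [[0.95,-0.7,0],[0,0,0],1],
  [[0.95,-0.7,0],[0,0,0],1],
  [[0.95,-0.7,0],[0,0,0],1],
  [[0.95,-0.7,0],[0,0,0],1],
  [[0.95,-0.7,0],[0,0,0],1],
  [[0,0,0],[0,0,0],1],
  [[0,0,0],[0,0,0],1],
])

```text
clock: 2.65
tcp_pos: [0.4622, -0.2059, 0.2393]
orientation: [[0.917, 0.399, -0.0], [0.399, -0.917, -0.0], [-0.0, 0.0, -1.0]]
ft_force: [-0.1, 0.6, 0.1]
opening: 0.0856
gripper_force: 0.0
```

```bash
python3 - <<'E'
from h import *
np.set_printoptions(precision=4,suppress=True)
s=bot.read_state();print(s['clock'],s['tcp_pos'],s['orientation'],s['joint_pos'])
snap('wrist','w1')
for l in('lid_bar','lid'):
  for d in bot.tip_of('wrist',l): print(l,round(d['p'],2),w('wrist',d['location']),px('wrist',w('wrist',d['location'])).round())
for P in([.466,-.209,.054],[.498,-.209,.054]):print(px('wrist',P))
E
```

```text
2.65 [ 0.4622 -0.2059  0.2393] [[ 0.9169  0.3991 -0.0002]
 [ 0.3991 -0.9169 -0.0003]
 [-0.0003  0.0002 -1.    ]] [ 0.4356  0.3371 -0.1693  1.9025  0.0712  0.9079 -0.9286]
lid_bar 0.81 [ 0.4568 -0.0327  0.0632] [ 80. 105.]
lid_bar 0.6 [ 0.4633 -0.2137  0.042 ] [259. 168.]
lid_bar 0.6 [ 0.6209 -0.2148  0.0574] [332.  14.]
lid_bar 0.6 [ 0.3163 -0.2313  0.0448] [222. 289.]
lid 0.9 [ 0.4613 -0.2145 -0.0015] [258. 162.]
lid 0.71 [ 0.4583 -0.034  -0.0005] [110. 102.]
lid 0.61 [ 0.3218 -0.2303  0.0043] [225. 267.]
[255.8443 166.9401]
[269.0735 137.378 ]
```

View pics/w1.png

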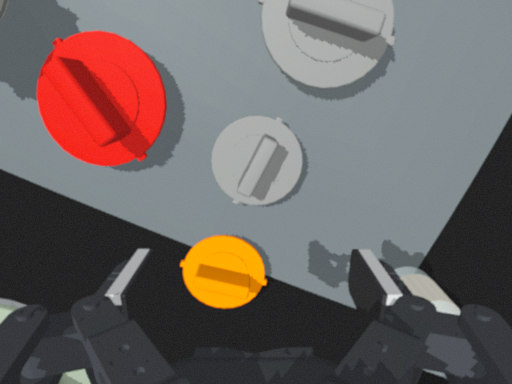

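The small grey lid is central. Its pointers are at (279,121) and (237,203), and the bar top runs from about (271,136) to (246,195).

```bash
python3 - <<'E'
from h import *
a,b=ray('wrist',(280,120.5),.02),ray('wrist',(236.5,202.5),.02)
print(a,b,(a+b)/2,np.linalg.norm(a-b),np.degrees(np.arctan2(*(a-b)[1::-1])))
im=cv2.imread('pics/w1.png');cv2.imwrite('pics/w1c.png',cv2.resize(im[105:215,200:315],None,fx=5,fy=5,interpolation=cv2.INTER_CUBIC))
t=cv2.imread('pics/t1.png');cv2.imwrite('pics/t1c.png',cv2.resize(t[160:220,150:220],None,fx=8,fy=8,interpolation=cv2.INTER_CUBIC))
E
```

```text
[ 0.51545802 -0.21554521  0.02      ] [ 0.41253656 -0.20868372  0.02      ] [ 0.46399729 -0.21211447  0.02      ] 0.10314991847054066 -3.8141108423820356
```

View pics/w1c.png

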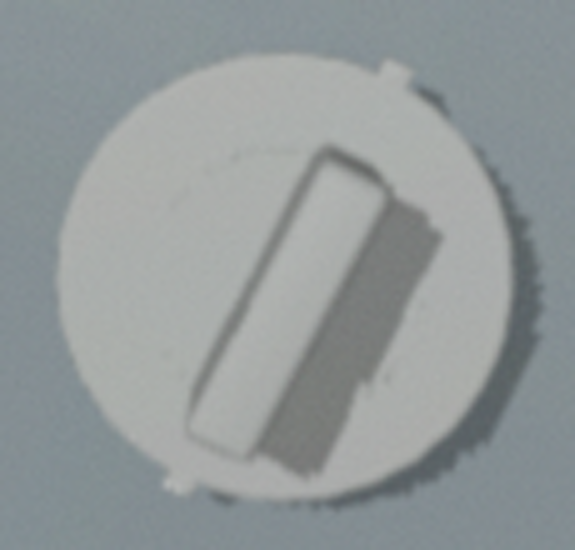

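The crop confirms it: pointers at about (279.4,119.4) and (235.6,202), bar-top end midpoints at about (271.5,138.5) and (244.5,194.5). I'll compute the shift and turn.

```bash
python3 - <<'E'
from h import *
for p,q,z in(((279.2,120),(235.9,201.7),.019),((271.5,138.5),(244.5,194.5),.054)):
  a,b=ray('wrist',p,z),ray('wrist',q,z)
  print((a+b)/2,np.linalg.norm(a-b),np.degrees(np.arctan2(*(a-b)[1::-1])))
s=bot.read_state();R=s['orientation'];print(R.T@(np.array([.464,-.212,.2393])-s['tcp_pos']))
E
```

```text
[ 0.46418357 -0.21121321  0.019     ] 0.10296251892281848 -3.831328263975344
[ 0.46652087 -0.21075925  0.054     ] 0.06288226945430897 -1.5435512106162952
[-4.99929091e-04  6.02872010e-03  1.58511365e-05]
```

jog_arm([
  [[0,0.19,0],[0,0,0],1],
  [[0,0,0],[0,0,0.2],1],
  [[0,0,0],[0,0,0.2],1],
  [[0,0,0.5],[0,0,0.19],1],
  [[0,0,1],[0,0,0],1],
  [[0,0,1],[0,0,0],1],
  [[0,0,0.5],[0,0,0],1],
  [[0,0,0],[0,0,0],1],
])

```text
clock: 3.8
tcp_pos: [0.4645, -0.2108, 0.1488]
orientation: [[0.999, -0.053, -0.001], [-0.053, -0.999, 0.0], [-0.001, -0.0, -1.0]]
ft_force: [0.6, -0.5, -0.2]
opening: 0.0852
gripper_force: 0.0
```

```bash
python3 - <<'E'
from h import *
np.set_printoptions(precision=4,suppress=True)
s=bot.read_state();print(s['clock'],s['tcp_pos'],s['orientation'],s['joint_pos'])
snap('wrist','w2')
for l in('lid_bar','lid'):
  for d in bot.tip_of('wrist',l): print(l,round(d['p'],2),w('wrist',d['location']),px('wrist',w('wrist',d['location'])).round())
E
```

```text
3.8 [ 0.4645 -0.2108  0.1488] [[ 0.9986 -0.0529 -0.0013]
 [-0.0529 -0.9986  0.0004]
 [-0.0013 -0.0003 -1.    ]] [ 0.3619  0.4682 -0.0683  1.98    0.048   0.6963 -1.3597]
lid_bar 0.95 [ 0.3206 -0.2293  0.0422] [280. 343.]
lid_bar 0.74 [ 0.4573 -0.0335  0.0634] [ 19. 223.]
lid_bar 0.63 [ 0.4657 -0.2115  0.0434] [252. 193.]
lid 0.95 [ 0.4571 -0.0322  0.0021] [ 60. 198.]
lid 0.79 [ 0.4622 -0.2113  0.0036] [252. 184.]
```

View pics/w2.png

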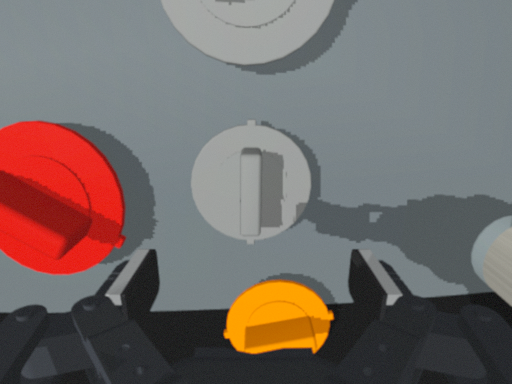

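The bar is now straight along the tool's x: pointers at (251,122) and (250,242), bar centre at (251,193). I'll descend and grip.

jog_arm([
  [[0,0,1],[0,0,0],1],
  [[0,0,1],[0,0,0],1],
  [[0,0,1],[0,0,0],1],
  [[0,0,0.5],[0,0,0],1],
  [[0,0,0.27],[0,0,0],1],
  [[0,0,0],[0,0,0],1],
  [[0,0,0],[0,0,0],0],
  [[0,0,0],[0,0,0],0],
])

```text
clock: 4.95
tcp_pos: [0.4651, -0.2108, 0.0368]
orientation: [[0.999, -0.053, 0.001], [-0.053, -0.999, -0.0], [0.001, 0.0, -1.0]]
ft_force: [0.0, -0.2, 0.3]
opening: 0.0519
gripper_force: 0.0
```

jog_arm([
  [[0,0,0],[0,0,0],0],
  [[0,0,0],[0,0,0],0],
  [[0,0,0],[0,0,0],0],
  [[0,0,0],[0,0,0],0],
])

```text
clock: 5.45
tcp_pos: [0.4648, -0.2107, 0.0365]
orientation: [[0.999, -0.053, 0.0], [-0.053, -0.999, -0.0], [0.0, 0.0, -1.0]]
ft_force: [-1.1, 1.5, 8.2]
opening: 0.015
gripper_force: 59.3
```

jog_arm([
  [[0,0,-0.5],[0,0,0],0],
  [[0,0,-1],[0,0,0],0],
  [[0,0,-1],[0,0,0],0],
  [[0,0,-1],[0,0,0],0],
  [[0,0,-1],[0,0,0],0],
  [[0,0,-1],[0,0,0],0],
  [[0,0,-1],[0,0,0],0],
  [[0,0,-1],[0,0,0],0],
])

```text
clock: 6.45
tcp_pos: [0.4643, -0.2105, 0.2631]
orientation: [[0.999, -0.053, 0.0], [-0.053, -0.999, -0.0], [0.0, 0.0, -1.0]]
ft_force: [0.3, 0.1, -2.9]
opening: 0.0149
gripper_force: 58.6
```

jog_arm([
  [[0,-1,-0.5],[0,0,0],0],
  [[0,-1,0],[0,0,0],0],
  [[0,-1,0],[0,0,0],0],
  [[0,-1,0],[0,0,0],0],
  [[0,-1,0],[0,0,0],0],
  [[0,-1,0],[0,0,0],0],
  [[0,-1,0],[0,0,0],0],
  [[0,-1,0],[0,0,0],0],
])

```text
clock: 7.45
tcp_pos: [0.477, 0.0299, 0.277]
orientation: [[0.999, -0.053, 0.0], [-0.053, -0.999, -0.0], [0.0, 0.0, -1.0]]
ft_force: [0.2, -0.6, -1.9]
opening: 0.0147
gripper_force: 58.8
```

```bash
python3 - <<'E'
from h import *
np.set_printoptions(precision=4,suppress=True)
s=bot.read_state();print(s['clock'],s['tcp_pos'],s['orientation'],s['joint_pos'],s['opening'],s['ft_force'])
for P in([.519,.164,.165],[.557,.184,.165]):print(px('wrist',P))
T=np.linalg.inv(bot.calibration('wrist')['camera_from_world']);print(T[:3,3])
E
```

```text
7.45 [0.477  0.0299 0.277 ] [[ 0.9986 -0.0526  0.0004]
 [-0.0526 -0.9986 -0.0002]
 [ 0.0004  0.0002 -1.    ]] [-0.0144  0.2485 -0.2075  1.9208  0.0615  0.9779 -1.8735] 0.014688179976853753 [ 0.2179 -0.5731 -1.8973]
[ 75.2636 148.1614]
[ 41.3083 100.0501]
[0.5517 0.0245 0.4118]
```

jog_arm([
  [[-0.7,-1,0],[0,0,0],0],
  [[-0.7,-0.8,0],[0,0,0],0],
  [[0,0,0],[0,0,0],0],
  [[0,0,0],[0,0,0],0],
  [[0,0,0],[0,0,0],0],
])

```text
clock: 8.07
tcp_pos: [0.4386, 0.0845, 0.2764]
orientation: [[0.999, -0.054, 0.0], [-0.054, -0.999, -0.0], [0.0, 0.0, -1.0]]
ft_force: [-0.4, -0.1, -2.1]
opening: 0.0146
gripper_force: 58.8
```

```bash
python3 - <<'E'
from h import *
np.set_printoptions(precision=4,suppress=True)
s=bot.read_state();print(s['clock'],s['tcp_pos'])
snap('wrist','w3')
im=cv2.imread('pics/w3.png');cv2.imwrite('pics/w3b.png',cv2.resize(im,(800,600),interpolation=cv2.INTER_CUBIC))
for l in('mill_mouth','notch','pulse_mark','mill','lid_bar','lid'):
  for d in bot.tip_of('wrist',l): print(l,round(d['p'],2),w('wrist',d['location']),px('wrist',w('wrist',d['location'])).round())
E
```

```text
8.075 [0.4386 0.0845 0.2764]
mill_mouth 0.63 [0.5183 0.1617 0.1648] [140.  92.]
notch 0.91 [0.5563 0.182  0.1685] [103.  39.]
pulse_mark 0.59 [0.5757 0.1621 0.1619] [131.   9.]
mill 0.89 [ 0.5173  0.1624 -0.0005] [185.  93.]
lid_bar 0.82 [0.4372 0.0821 0.284 ] [257. 273.]
lid_bar 0.78 [ 0.4584 -0.0361  0.0607] [364. 140.]
lid_bar 0.69 [ 0.3197 -0.2251  0.0442] [497. 241.]
lid 0.92 [0.4351 0.079  0.2378] [261. 234.]
lid 0.9 [ 0.3229 -0.2272  0.0031] [479. 226.]
lid 0.77 [ 0.4587 -0.0318  0.0005] [345. 133.]
```

View pics/w3b.png

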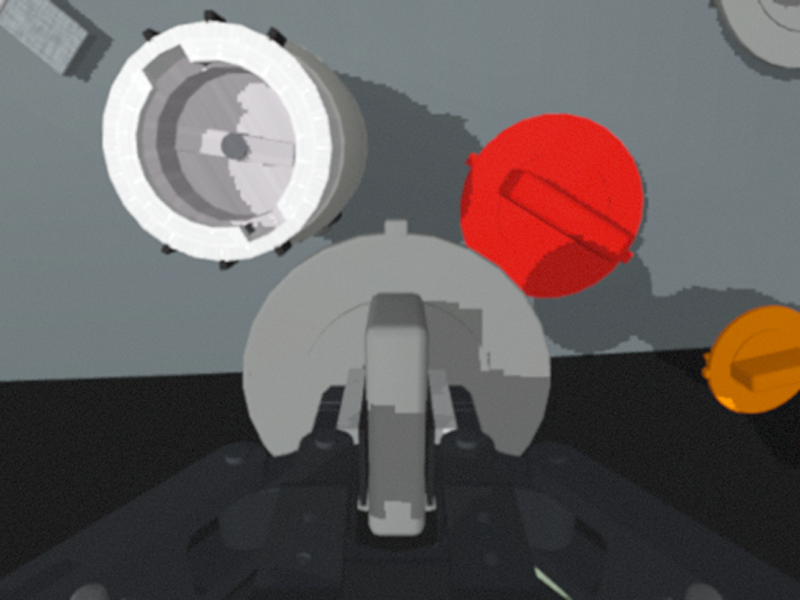

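The collar's ribs (800-wide picture) are at (150,35), (212,15), (278,37) and, opposite, (285,245), (228,265), (167,250). The open notch is at the upper left, and the lid's pointer is at (396,222). I'll fit these numerically.

```bash
python3 - <<'E'
from h import *
np.set_printoptions(precision=4,suppress=True)
k=1/1.5625
im=cv2.imread('pics/w3.png')
m=((im.min(2)>215)).astype(np.uint8); m[170:]=0; m[:,230:]=0
c=max(cv2.findContours(m,cv2.RETR_EXTERNAL,cv2.CHAIN_APPROX_NONE)[0],key=cv2.contourArea)
h=cv2.convexHull(c)[:,0].astype(float)
P=np.array([ray('wrist',p,.165)[:2] for p in h])
A=np.c_[2*P,np.ones(len(P))];s=np.linalg.lstsq(A,(P**2).sum(1),rcond=None)[0]
r=np.sqrt(s[2]+s[:2]@s[:2]);print('collar',s[:2],r,len(P),np.abs(np.linalg.norm(P-s[:2],axis=1)-r).max())
for n,a,b,o in(('open',(150,35),(285,245),0),('pulse',(212,15),(228,265),30),('lock',(278,37),(167,250),60)):
  a,b=ray('wrist',np.array(a)*k,.163),ray('wrist',np.array(b)*k,.163);d=a-b
  print(n,((a+b)/2)[:2],np.linalg.norm(d)/2,np.degrees(np.arctan2(d[1],d[0]))+o)
t=bot.read_state()['tcp_pos'];print(t)
for q,z in(((396,221),.262),((397,233),.262),((397,294),.2764-.0365+.054)): p=ray('wrist',np.array(q)*k,z);print(p-t,np.linalg.norm((p-t)[:2]),np.degrees(np.arctan2(*(p-t)[1::-1])))
E
```

```text
collar [0.5174 0.1641] 0.05401460790964405 56 0.0003131132072412557
open [0.5185 0.1623] 0.056321903197554604 27.387895686940738
pulse [0.5172 0.1623] 0.05727490424393132 26.182026900478363
lock [0.5161 0.1629] 0.05725488531989008 24.64427943465318
[0.4383 0.085  0.2761]
[ 0.0533 -0.0043 -0.0141] 0.05345776182385638 -4.658381401393547
[ 0.0498 -0.0045 -0.0141] 0.04996346446810261 -5.111589021325257
[ 0.0406 -0.0039  0.0178] 0.040776774724427874 -5.522147108404778
```

```bash
python3 - <<'E'
from h import *
np.set_printoptions(precision=4,suppress=True)
k=1/1.5625
t=np.array([.4385,.0847,.2762])
R=bot.read_state()['orientation']
for n,q,z in(('barbot',(397,294),.262),('bartop',(397,324),.294),('flangeL',(243,372),.262),('flangeR',(550,372),.262),('ptr',(396,221),.259)): print(n,R.T@(ray('wrist',np.array(q)*k,z)-t))
im=cv2.imread('pics/w3.png');cv2.imwrite('pics/w3c.png',cv2.resize(im[0:175,60:225],None,fx=3.4,fy=3.4,interpolation=cv2.INTER_CUBIC))
E
```

```text
barbot [0.0312 0.0015 0.0142]
bartop [ 0.033   0.0015 -0.0178]
flangeL [ 0.0052 -0.0476  0.0142]
flangeR [0.0053 0.0504 0.0142]
ptr [0.0528 0.0012 0.0172]
```

View pics/w3c.png

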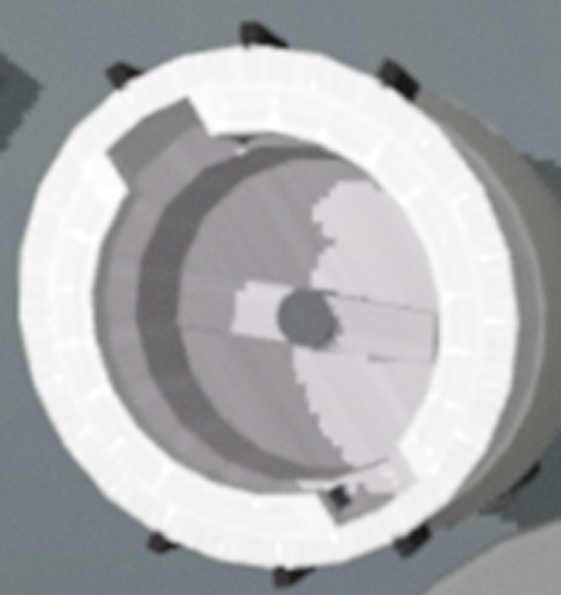

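Notch corners in the 3.4x crop: upper notch outer (108,152) and (188,98), inner (127,190) and (210,135). Lower notch outer (340,523) and (412,480), inner (320,495) and (398,452). I'll get the yaw from these.

```bash
python3 - <<'E'
from h import *
np.set_printoptions(precision=4,suppress=True)
g=lambda u:ray('wrist',(u[0]/3.4+60-.35,u[1]/3.4-.35),.165)[:2]
an=lambda d:np.degrees(np.arctan2(d[1],d[0]))
a=[g(p) for p in((108,152),(188,98),(127,190),(210,135),(340,523),(412,480),(320,495),(398,452))]
U=(a[0]+a[1])/2;L=(a[4]+a[5])/2;u=(a[2]+a[3])/2;l=(a[6]+a[7])/2
print(an(U-L),an(u-l),an(a[0]-a[1])-90,an(a[2]-a[3])-90,an(a[4]-a[5])+0-90,an(a[6]-a[7])-90,(U+L)/2,(u+l)/2,np.linalg.norm(U-L)/2,np.linalg.norm(a[0]-a[1]))
E
```

```text
25.625400885129075 25.924983363236485 25.820110928783237 25.71294720123639 26.55829647511885 24.415777688806955 [0.5175 0.164 ] [0.5168 0.1638] 0.04523685695858138 0.020770938788749752
```

jog_arm([
  [[0.82,-0.94,0],[0,0,0],0],
  [[0.82,-0.94,0],[0,0,0],0],
  [[0.83,-0.94,0],[0,0,0],0],
  [[0,0,0],[0,0,-0.21],0],
  [[0,0,0],[0,0,-0.21],0],
  [[0,0,0],[0,0,-0.22],0],
  [[0,0,0],[0,0,0],0],
  [[0,0,0],[0,0,0],0],
])

```text
clock: 9.43
tcp_pos: [0.5168, 0.1656, 0.2762]
orientation: [[0.902, 0.431, -0.0], [0.431, -0.902, -0.0], [-0.0, -0.0, -1.0]]
ft_force: [-0.5, -0.3, -1.8]
opening: 0.0143
gripper_force: 59.2
```

```bash
python3 - <<'E'
from h import *
np.set_printoptions(precision=4,suppress=True)
s=bot.read_state();R=s['orientation'];print(s['clock'],s['tcp_pos'],np.degrees(np.arctan2(R[1,0],R[0,0])),R[2],s['joint_pos'],s['ft_force'],s['ft_torque'])
d=R.T@(np.array([.517,.165,0])-s['tcp_pos']);print(d/.03)
E
```

```text
9.425 [0.5168 0.1656 0.2762] 25.539886902768934 [-0.0001 -0.     -1.    ] [-0.1408  0.3695 -0.3666  1.7609  0.1508  1.0389 -1.6866] [-0.4998 -0.3029 -1.7554] [ 0.0299 -0.0287 -0.0539]
[-0.0007  0.0215  9.205 ]
```

jog_arm([
  [[0,0.02,0.7],[0,0,0],0],
  [[0,0,0.8],[0,0,0],0],
  [[0,0,0.7],[0,0,0],0],
  [[0,0,0.1],[0,0,0],0],
  [[0,0,0],[0,0,0],0],
  [[0,0,0.1],[0,0,0],0],
  [[0,0,0],[0,0,0],0],
])

```text
clock: 10.3
tcp_pos: [0.5171, 0.1652, 0.2045]
orientation: [[0.901, 0.435, 0.0], [0.435, -0.901, 0.0], [0.0, 0.0, -1.0]]
ft_force: [-0.2, -0.2, -3.1]
opening: 0.0151
gripper_force: 59.1
```

jog_arm([
  [[0,0,0.1],[0,0,0],0],
  [[0,0,0],[0,0,0],0],
])

```text
clock: 10.55
tcp_pos: [0.5169, 0.1652, 0.2011]
orientation: [[0.9, 0.435, -0.0], [0.435, -0.9, -0.0], [-0.0, -0.0, -1.0]]
ft_force: [-0.1, -0.8, -2.1]
opening: 0.0149
gripper_force: 59.1
```

jog_arm([
  [[0,0,0.1],[0,0,0],0],
  [[0,0,0],[0,0,0],0],
])

```text
clock: 10.8
tcp_pos: [0.5169, 0.1652, 0.198]
orientation: [[0.9, 0.435, -0.0], [0.435, -0.9, -0.0], [-0.0, -0.0, -1.0]]
ft_force: [0.1, 0.0, -1.8]
opening: 0.0151
gripper_force: 59.1
```

jog_arm([
  [[0,0,0.1],[0,0,0],0],
  [[0,0,0.1],[0,0,0],0],
  [[0,0,0],[0,0,0],0],
])

```text
clock: 11.18
tcp_pos: [0.5169, 0.1652, 0.1919]
orientation: [[0.9, 0.435, -0.0], [0.435, -0.9, -0.0], [-0.0, -0.0, -1.0]]
ft_force: [0.3, 0.8, -2.8]
opening: 0.0152
gripper_force: 59.1
```

jog_arm([
  [[0,0,0.1],[0,0,0],0],
  [[0,0,0.05],[0,0,0],0],
  [[0,0,0],[0,0,0],0],
])

```text
clock: 11.55
tcp_pos: [0.517, 0.1652, 0.1876]
orientation: [[0.9, 0.435, -0.0], [0.435, -0.9, -0.0], [-0.0, -0.0, -1.0]]
ft_force: [-0.2, 0.1, -2.2]
opening: 0.0148
gripper_force: 59.1
```

jog_arm([
  [[0,0,0.05],[0,0,0],0],
  [[0,0,0],[0,0,0],0],
  [[0,0,0],[0,0,0],0],
])

```text
clock: 11.92
tcp_pos: [0.517, 0.1652, 0.1862]
orientation: [[0.9, 0.435, 0.0], [0.435, -0.9, 0.0], [0.0, -0.0, -1.0]]
ft_force: [-0.5, 0.3, -3.1]
opening: 0.0149
gripper_force: 59.1
```

jog_arm([
  [[0,0,0.03],[0,0,0],0],
  [[0,0,0],[0,0,0],0],
  [[0,0,0],[0,0,0],0],
])

```text
clock: 12.3
tcp_pos: [0.5171, 0.1653, 0.1856]
orientation: [[0.9, 0.435, 0.0], [0.435, -0.9, 0.0], [0.0, 0.0, -1.0]]
ft_force: [-2.6, -1.3, 6.0]
opening: 0.015
gripper_force: 60.1
```

jog_arm([
  [[0,0,0.03],[0,0,0],0],
  [[0,0,0],[0,0,0],0],
  [[0,0,0],[0,0,0],0],
])

```text
clock: 12.68
tcp_pos: [0.5171, 0.1653, 0.1855]
orientation: [[0.9, 0.435, 0.001], [0.435, -0.9, -0.0], [0.001, 0.0, -1.0]]
ft_force: [-8.3, -3.6, 21.9]
opening: 0.0152
gripper_force: 62.8
```

jog_arm([
  [[0,0,-0.03],[0,0,0],0],
  [[0,0,0],[0,0,0.08],0],
  [[0,0,0],[0,0,0.08],0],
  [[0,0,0],[0,0,0],0],
])

```text
clock: 13.18
tcp_pos: [0.5174, 0.1651, 0.1856]
orientation: [[0.948, 0.319, 0.001], [0.319, -0.948, -0.0], [0.001, 0.0, -1.0]]
ft_force: [0.2, -2.6, 6.2]
opening: 0.0148
gripper_force: 60.3
```

```bash
python3 - <<'E'
from h import *
np.set_printoptions(precision=4,suppress=True)
s=bot.read_state();R=s['orientation'];print(s['clock'],s['tcp_pos'],np.degrees(np.arctan2(R[1,0],R[0,0])),R[2],s['joint_pos'],s['ft_force'],s['ft_torque'])
E
```

```text
13.175 [0.5174 0.1651 0.1856] 18.573602004917003 [ 0.0007  0.0003 -1.    ] [-0.185   0.4727 -0.3138  1.8594  0.1908  0.838  -1.8413] [ 0.2141 -2.5702  6.1718] [-0.3808  0.0185 -0.0815]
```

jog_arm([
  [[0,0,0],[0,0,0.1],0],
  [[0,0,0],[0,0,0.1],0],
  [[0,0,0],[0,0,0.1],0],
  [[0,0,0],[0,0,0.1],0],
  [[0,0,0],[0,0,0],0],
])

```text
clock: 13.8
tcp_pos: [0.5173, 0.1651, 0.1856]
orientation: [[1.0, 0.01, 0.001], [0.01, -1.0, -0.0], [0.001, 0.0, -1.0]]
ft_force: [0.1, -2.4, 5.7]
opening: 0.0146
gripper_force: 60.3
```

jog_arm([
  [[0,0,0],[0,0,0.1],0],
  [[0,0,0],[0,0,0],0],
  [[0,0,0],[0,0,0],0],
  [[0,0,0],[0,0,0],0],
])

```text
clock: 14.3
tcp_pos: [0.5173, 0.1651, 0.1855]
orientation: [[0.998, -0.067, 0.001], [-0.067, -0.998, -0.0], [0.001, -0.0, -1.0]]
ft_force: [-0.9, -1.9, 5.8]
opening: 0.0152
gripper_force: 60.4
```

```bash
python3 - <<'E'
from h import *
np.set_printoptions(precision=4,suppress=True)
s=bot.read_state();R=s['orientation'];print(s['clock'],s['tcp_pos'],np.degrees(np.arctan2(R[1,0],R[0,0])),R[2],s['joint_pos'],s['ft_force'],s['ft_torque'])
im=snap('wrist','w4')
print(px('wrist',[.567,.162,.165]))
cv2.imwrite('pics/w4c.png',cv2.resize(im[80:280,150:350,::-1],None,fx=3,fy=3,interpolation=cv2.INTER_CUBIC))
E
```

```text
14.3 [0.5173 0.1651 0.1855] -3.8601327908059337 [ 0.0007 -0.     -1.    ] [-0.2564  0.4649 -0.2172  1.8632  0.1321  0.8267 -2.1791] [-0.8628 -1.9404  5.8295] [-0.4413  0.11   -0.0343]
[249.6255 147.2337]
```

View pics/w4c.png

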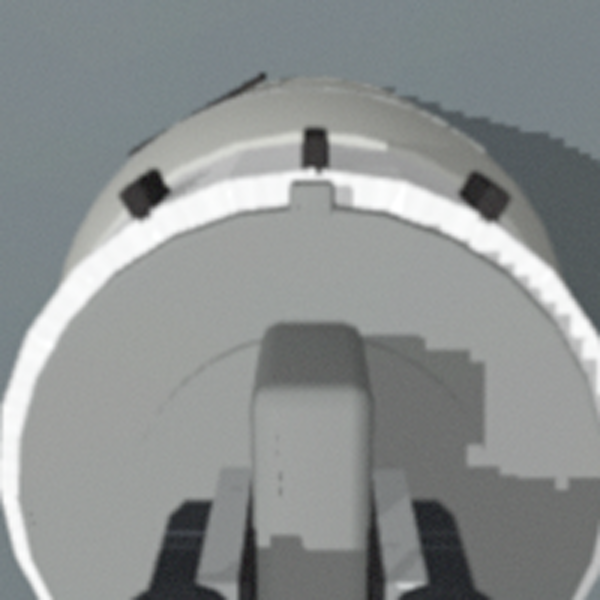

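The pointer at crop (312,195) stands almost on the middle rib at (315.5,150). The outer ribs at (145,193) and (486,195) are symmetric about that rib. It is about half a degree short, so I'll trim it.

jog_arm([
  [[0,0,0],[0,0,0.012],0],
  [[0,0,0],[0,0,0],0],
  [[0,0,0],[0,0,0],0],
  [[0,0,0],[0,0,0],0],
  [[0,0,0],[0,0,0],0],
])

```text
clock: 14.98
tcp_pos: [0.5173, 0.1651, 0.1856]
orientation: [[0.997, -0.076, 0.001], [-0.076, -0.997, -0.0], [0.001, -0.0, -1.0]]
ft_force: [-0.3, -1.8, 5.5]
opening: 0.015
gripper_force: 60.4
```

```bash
python3 - <<'E'
from h import *
s=bot.read_state();R=s['orientation'];print(s['clock'],s['tcp_pos'],np.degrees(np.arctan2(R[1,0],R[0,0])),s['ft_force'],s['gripper_force'])
print(bot.job_done())
E
```

```text
14.975 [0.51734662 0.16509349 0.18556673] -4.382666051298282 [-0.28840146 -1.77275812  5.51419698] 60.40643870830536
the job is handed in; nothing more can be done
None
```

I handed the job in at about 15 s: the small grey lid is seated in the mill, twisted about 30° clockwise to the pulse mark, and still gripped and held steady there. No verdict came back.

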